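# Unlock a dip probe from its post and hold its tip over the light panel

## Task

Two immersion probes are parked tip-down in posts beside a square light panel: take the one with the flat bar handle by its handle, turn it in its post until the pointed edge of the handle faces the open slot in the post's top plate, which unlocks it, and draw it straight up out of the post. Turn it over to a slant of about 45 degrees and finish while still holding it there in the gripper, motionless, its tip lower than its handle and a few centimetres above the middle of the light panel, so that the tip can be inspected. Do not touch the panel with the probe, and leave the other probe and all the glassware, bottles and jars where they stand.

Things in the scene. Friction and masses are not known exactly. Their poses are not given: they have to be found in the camera images.
- probe: The probe with the flat bar handle: grey plastic handle, steel stem 14 mm thick, about 180 g, standing upright. Origin on the stem's axis at the underside of a round flange (34 mm across, 5 mm thick) that rests on its post's top plate; z points up the stem, x to the handle's pointed edge. At the start it is turned 0.6 to 1.4 rad counter-clockwise (seen from above) from unlocked; it turns easily.
- probe_grip (a point): Centre of that bar handle, 28 mm above the flange's underside, 118 mm above the work surface. Axes as the probe's. The bar is 40 mm long (x), 14 mm thick (y: the width to grip) and reaches from 5 to 51 mm above the flange's underside; its +x end is drawn out to a pointed upright edge 29 mm from the axis, its -x end is flat.
- probe_pin (a point): Outer end of a pin 6 mm thick that sticks out of the stem towards +x of the probe (below the pointed edge), 18 mm from the axis, 14.5 mm below the flange's underside. It lies under the post's top plate and blocks lifting beyond 3 mm until it stands under the slot.
- probe_tip (a point): Centre of the lower end of that probe's stem, 80 mm below the flange's underside and 108 mm from the handle's centre.
- post_top (a point): Middle of the top of the probe's post, over its hole, 90 mm above the work surface. The post is a fixed tower on an 84 mm square foot, its aluminium top plate 76 mm square, 8 mm thick. The plate has a 17 mm square hole and from it a slot 12 mm wide along the point's +x axis to the plate's edge: the handle's pointed edge must face along it (within about 0.12 rad, or the pin catches). z is up.
- panel_mid (a point): Centre of the top face of the fixed square light panel: white face 146 mm square in an aluminium frame 164 mm square; this face lies 14 mm above the work surface. z is up.
- spare_mid (a point): The other probe, to be left alone: same stem and flange but a round knob, 38 mm across, for a handle. It stands in a similar post (76 mm square, 90 mm high) without a slot. The point lies on its axis, 110 mm above the work surface; the knob's top is 129 mm above the surface.
- beaker_mid (a point): Glass beaker, 68 mm across, 90 mm high, to be left alone; its centre half-way up.
- amber_mid (a point): Amber glass bottle, 66 mm across, 150 mm high, to be left alone; its centre half-way up.
- vial_mid (a point): Small capped glass vial, 26 mm across, 52 mm high, to be left alone; its centre half-way up.
- jar_mid (a point): White jar, 64 mm across, 75 mm high, to be left alone; its centre half-way up.
There are look-alikes about, which are no part of the job. Leave any purple look-alike of the part that bears post_top alone. Of the things that look like the part that bears panel_mid, take the one that is farthest from the robot's base at the start.

How it is judged:
By the outcome, as a careful person would: the job done as asked, in the order asked, and still so for the second after the job is handed in, while the arm keeps its last pose, push and grip.
It also fails if it takes over 38 s, if anything falls off the work surface, if the arm or the gripper's body presses on something with over 40 N, if the wrist force passes 120 N, or if a joint passes its speed limit or range.

## Robot

A 6-joint arm with a two-finger parallel gripper is mounted at the origin on the work surface. World frame = base frame: x ahead of the robot, y to its left, z up, the work surface at z = 0. Lengths are in mm, angles in degrees, forces in N, time in s.
With the tool pointing down it reaches from about 300 to 850 mm from the base axis. Payload 4.2 kg.
Tool frame: the origin (TCP) lies on the centre line of the jaws, within the pads' length; the fingertips stand 14 mm ahead of it and the grasp point (between the pads) lies 5 mm behind it; z points along the fingers, y is the direction in which the jaws open and shut (so a half turn about z gives the same grasp; the last joint's range is limited). The gripper opens to 91 mm and grips with 3 to 60 N. Pads are 32 mm wide; open, the fingers measure 118 mm over their backs; the gripper's body (76 mm by 178 mm) begins 60 mm behind the grasp point.
Start: joints at [-76.604, 18.312, 89.639, -0, 72.044, -1.146], TCP at [144.375, -556.595, 227.976] pointing down, gripper open.
Joint ranges: [-177.97, 177.97], [-48.28, 115.42], [12.27, 149.76], [-77.06, 257.06], [2.81, 150.46], [-146.56, 146.56]. Speed limits (degrees/s): [147.25, 147.25, 180, 180, 180, 180].

## Interface

Orientations are given as [roll, pitch, yaw] about the fixed x, y, z axes, in that order (R = Rz(yaw) Ry(pitch) Rx(roll)).
In Python, from workcell import env gives the robot as it stands.
- The arm moves only by the tool play_rows, never from a script. Its argument "increments" is a list of rows, each a list of 5 numbers: the shift along the world's x, y, z in mm, then the turn about the world's z in degrees, then the closure, from 0 (fully open) to 1 (shut). In form: [[x, y, z, yaw, fingers], ...]. A call has 1 to 20 rows; each row shifts and turns the commanded pose from where the row before left it; what a row does not reach is not made up. A row lasts 1/8 s, in which the tool goes at most 62.5 mm and 10.7 degrees, less where a joint would pass 70% of its speed; a pose out of reach is approached as far as the arm can. A call is refused whole if a number of a shift passes 62.5 or a number of a turn 10.7, either way. A call with a gripper value outside its range is refused whole. The fingers move at their own pace and stop on an object; "newtons" is the grip in N (left out, the last holds). Time passes only in rows, so rows that do not move let the fingers close. It gives the time, the measured TCP pose, the force and the opening at its end, in the units of the state.
- env.state(): the state, without advancing time (a new reading comes with each control period).
- env.grab_frame(name): name is "scene" or "top"; returns the picture (400x640x3 uint8, red, green, blue); there is no depth.
- env.calibration(name): a dict with "fx", "fy", "cx", "cy" (pixels), "R" (3x3) and "t" (3): a world point X has camera coordinates R X + t. Camera axes: x right, y down, z forward; pixel columns grow to the right and rows downward; lengths in mm; the calibration is good to about 2 mm. A picture is of the moment at which its call begins. calibration takes no time and is no camera call.
- env.job_done(): hands the job in, once; it reports no verdict.
The state is a dict: "time_s": time; "qpos": joint angles; "qvel": joint speeds; "effort": joint torques, N m; "ee_pos": TCP position; "ee_rot": TCP orientation; "force": force on the tool from outside, world axes, zero at the start; "torque": the same for the moment, N m; "gripper_width": finger opening in mm.
Only numpy, scipy, OpenCV 4.12 (cv2) and the standard library are available. Lean on these libraries where they do the work, as an engineer would, in place of code of your own. Each camera call takes 0.05 s, during which the arm holds its last target.

## Working session

There is one attempt and no reset: what is moved stays moved. The work goes in short steps, Python scripts to look and compute and a tool call to move; the robot and the scene stay as the last step left them, time stands still between calls to the robot, and variables do not carry over. Pictures are saved under pics/ and viewed, and the job is handed in when it is done.

Besides the shell and the picture viewer there is one more tool, called after "Call:" in YAML: its name, and indented under it one key for each argument. play_rows: Moves the arm, as the interface text tells. Its arguments: {"type":"object","properties":{"increments":{"type":"array"},"newtons":{"type":"number"}},"required":["increments"]}

```bash
ls; mkdir -p pics; cat > snap.py <<'E'
import sys,cv2
from workcell import env
def snap(tag,names=("scene","top")):
    for n in names:
        cv2.imwrite(f"pics/{tag}_{n}.png",cv2.cvtColor(env.grab_frame(n),cv2.COLOR_RGB2BGR))
if __name__=="__main__": 
    snap(sys.argv[1], sys.argv[2:] or ("scene","top")); print(env.state())
E
python3 snap.py a; python3 -c "
from workcell import env
for n in('scene','top'):print(env.calibration(n))"
```

```text
pics
{'time_s': 0.1, 'qpos': array([-7.66040280e+01,  1.83479333e+01,  8.96995679e+01, -1.32184037e-04,
        7.20425485e+01, -1.14582026e+00]), 'qvel': array([ 0.0009382 ,  0.02248277, -0.22334207, -0.04247157,  0.09071934,
       -0.070255  ]), 'effort': array([-2.85505183e-05, -4.13333666e+01, -2.32508773e+01,  7.29150348e-02,
        4.21651080e-02, -6.02307819e-05]), 'ee_pos': array([ 144.27742834, -556.16767928,  227.20374525]), 'ee_rot': array([-1.79909966e+02, -1.67506834e-03,  1.45418318e+01]), 'force': array([-0.31401677,  0.39165939, -0.35268308]), 'torque': array([-0.03586539,  0.03713361, -0.01105621]), 'gripper_width': 91.21521028460756}
{'fx': 519.5455925580779, 'fy': 519.5455925580779, 'cx': 317.04690876022465, 'cy': 200.91269891569564, 'R': array([[-0.65120939,  0.75880644, -0.01179505],
       [ 0.52117124,  0.43586461, -0.73375921],
       [-0.55164017, -0.48397813, -0.67930722]]), 't': array([ 312.18806504, -227.33469453, 1514.23583743])}
{'fx': 500.81518298392206, 'fy': 500.81518298392206, 'cx': 324.4428535317934, 'cy': 206.2155491025276, 'R': array([[ 4.43359492e-02, -9.99016621e-01, -3.39306402e-04],
       [-9.77099967e-01, -4.32925398e-02, -2.08330051e-01],
       [ 2.08110494e-01,  9.56804683e-03, -9.78058523e-01]]), 't': array([   9.41395837,  552.40595934, 1194.0580858 ])}
```

View pics/a_scene.png

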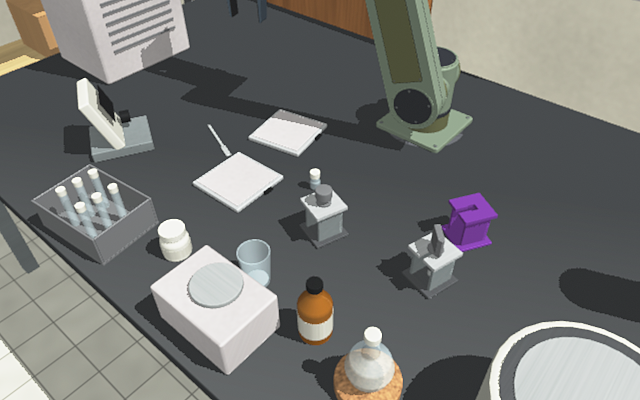

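View pics/a_top.png

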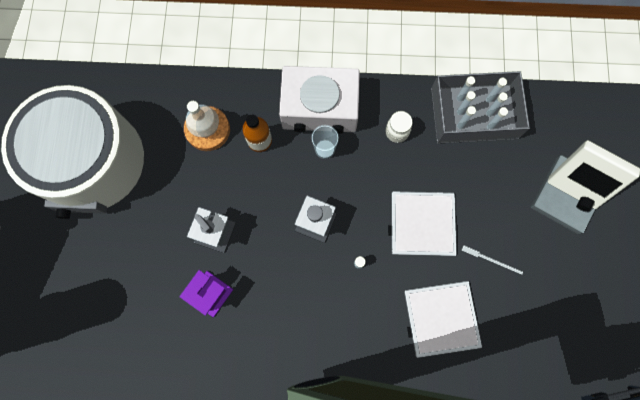

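The scene view shows the bar-handle probe at about (437,240) in a grey post, with the purple look-alike post at (470,220) and the knob probe at (323,200). In the top view these are at (208,225), (206,293) and (316,215).

There are two candidate panels in the top view, (424,223) and (443,319). I'll measure both and enlarge the crops.

```bash
cat > geo.py <<'E'
import numpy as np
from workcell import env
C={n:env.calibration(n) for n in("scene","top")}
def plane(n,u,v,z):
    c=C[n];d=c["R"].T@np.array([(u-c["cx"])/c["fx"],(v-c["cy"])/c["fy"],1]);o=-c["R"].T@c["t"]
    return o+d*(z-o[2])/d[2]
def proj(n,X):
    c=C[n];p=c["R"]@np.array(X,float)+c["t"];return np.array([c["fx"]*p[0]/p[2]+c["cx"],c["fy"]*p[1]/p[2]+c["cy"]])
E
python3 - <<'E'
import cv2,numpy as np
from geo import *
a=cv2.imread("pics/a_top.png");s=cv2.imread("pics/a_scene.png")
A=cv2.resize(a[190:320,170:250],None,fx=5,fy=5,interpolation=cv2.INTER_CUBIC)[:600]
B=cv2.resize(s[215:300,395:475],None,fx=5,fy=5,interpolation=cv2.INTER_CUBIC)
o=np.zeros((600,800,3),np.uint8);o[:A.shape[0],:400]=A;o[:B.shape[0],400:800]=B
cv2.imwrite("pics/crop1.png",o)
for n,px in (("top",(424,223)),("top",(443,319)),("scene",(238,180)),("scene",(288,132))):
    p=plane(n,*px,14);print("panel",n,px,p.round(),np.hypot(*p[:2]).round())
for nm,n,px,z in (("post","top",(208,222),120),("spare","top",(316,212),129),("beaker","top",(325,130),90),("vial","top",(360,261),52),("jar","top",(400,120),75),("amber","top",(252,121),150)):
    print(nm,plane(n,*px,z).round())
E
```

```text
panel top (424, 223) [ 528. -223.   14.] 573.0
panel top (443, 319) [ 289. -271.   14.] 396.0
panel scene (238, 180) [ 535. -216.   14.] 577.0
panel scene (288, 132) [ 301. -261.   14.] 398.0
post [488. 306. 120.]
spare [522.  52. 129.]
beaker [741.  41.  90.]
vial [419. -59.  52.]
jar [ 782. -150.   75.]
amber [733. 216. 150.]
```

View pics/crop1.png

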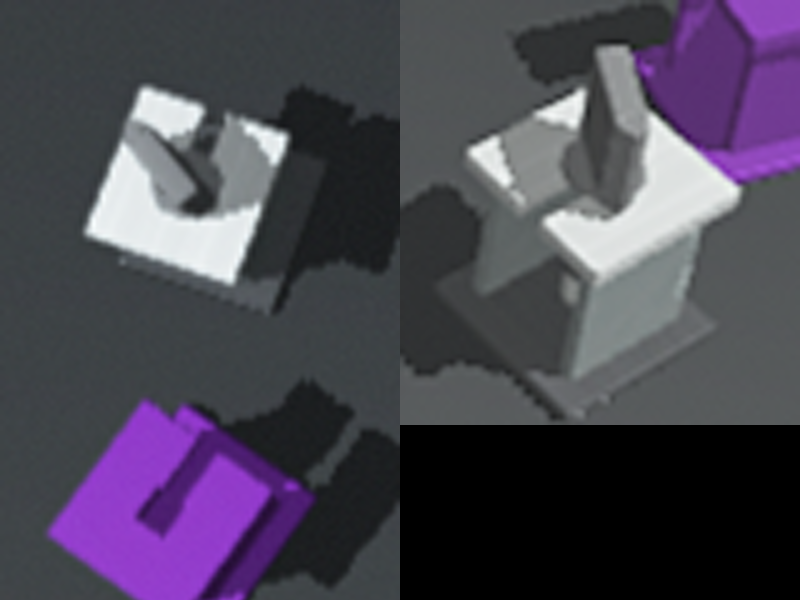

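```bash
python3 - <<'E'
import cv2,numpy as np
from geo import *
a=cv2.imread("pics/a_top.png");s=cv2.imread("pics/a_scene.png")
A=cv2.resize(a[203:253,185:235],None,fx=8,fy=8,interpolation=cv2.INTER_NEAREST)
B=cv2.resize(s[218:268,405:455],None,fx=8,fy=8,interpolation=cv2.INTER_NEAREST)
o=np.hstack([A,B])
o=np.clip(o.astype(float)**0.8*2.6,0,255).astype(np.uint8)
cv2.imwrite("pics/crop2.png",o)
co=[np.array(c)/5+[170,190] for c in ((143,87),(290,132),(237,283),(85,235))]
W=[plane("top",*c,90) for c in co]
print(np.round(W,1)); m=np.mean(W,0);print("centre",m)
for i in range(4):
    d=W[(i+1)%4]-W[i];print(np.linalg.norm(d).round(1),np.degrees(np.arctan2(d[1],d[0])).round(1))
cs=[np.array(c)/5+[395,215] for c in ((467,152),(590,88),(740,185),(598,277))]
cs=[c-[80,0] for c in cs]
W=[plane("scene",*c,90) for c in cs]
print(np.round(W,1)); m=np.mean(W,0);print("centre",m)
for i in range(4):
    d=W[(i+1)%4]-W[i];print(np.linalg.norm(d).round(1),np.degrees(np.arctan2(d[1],d[0])).round(1))
E
```

```text
[[528.2 339.5  90. ]
 [509.1 266.1  90. ]
 [434.6 285.2  90. ]
 [454.5 360.3  90. ]]
centre [481.56928849 312.78974809  90.        ]
75.8 -104.6
77.0 165.6
77.7 75.2
76.6 -15.8
[[509.4 268.6  90. ]
 [447.2 287.7  90. ]
 [455.  360.8  90. ]
 [531.5 342.6  90. ]]
centre [485.79568366 314.92817653  90.        ]
65.1 163.0
73.6 83.9
78.7 -13.4
77.1 -106.6
```

View pics/crop2.png

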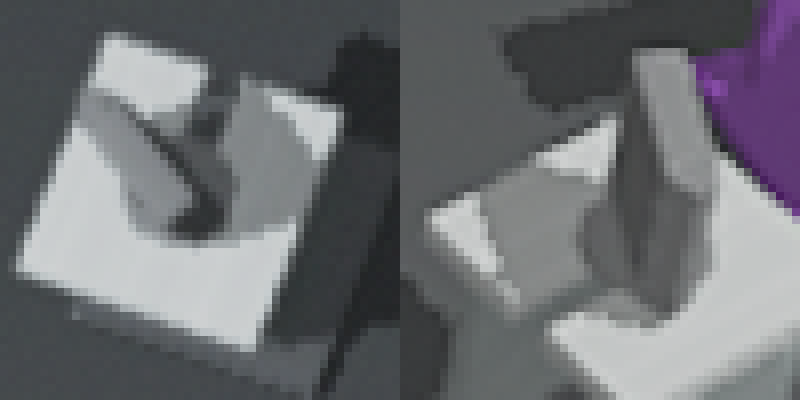

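```bash
python3 - <<'E'
from geo import *
for n,off,ps in (("top",(185,203),((112,92),(197,185),(80,97),(150,220),(95,90))),("scene",(355,218),((688,50),(715,180),(632,50),(672,185),(697,190)))):
    P=[plane(n,p[0]/8+off[0],p[1]/8+off[1],141) for p in ps]
    print(n,np.round(P,1))
    for i,j in ((0,1),(2,3)):
        d=P[j]-P[i];print(np.degrees(np.arctan2(d[1],d[0])).round(1)%180,np.linalg.norm(d).round(1))
E
```

```text
top [[501.3 323.4 141. ]
 [475.1 296.2 141. ]
 [499.4 332.5 141. ]
 [464.3 308.8 141. ]
 [501.6 328.3 141. ]]
46.099999999999994 37.8
34.0 42.4
scene [[464.5 308.  141. ]
 [497.9 335.1 141. ]
 [473.2 297.5 141. ]
 [505.8 328.2 141. ]
 [503.5 333.5 141. ]]
39.1 43.1
43.3 44.8
```

Measurements:
- **Post:** top middle at about (482, 314), slot facing about −15°.
- **Bar handle:** pointed edge at about 41.5°, so it needs about −56.5° (0.99 rad) to unlock, which is inside the stated range.
- **Panels:** (531,−220) is 575 mm from the base and (295,−266) is 397 mm. The far one is meant.
- **Which probe and post:** the enlarged crop shows the bar handle in the grey post, not the purple one.

The tool can't tilt through this interface. I'll unlock and lift the probe, then pivot it between the pads under a light grip by pushing its stem against the edge of its own post's plate.

Call:
play_rows:
  increments:
    - [33.8,40.6,0,10.35,0]
    - [33.8,40.6,0,10.35,0]
    - [33.8,40.6,0,10.35,0]
    - [33.8,40.6,0,10.35,0]
    - [33.8,40.6,0,10.35,0]
    - [33.8,40.6,0,10.35,0]
    - [33.8,40.6,0,10.35,0]
    - [33.8,40.6,0,10.35,0]
    - [33.8,40.6,0,10.35,0]
    - [33.8,40.6,0,10.35,0]
    - [0,46.4,0,10.35,0]
    - [0,46.4,0,10.35,0]
    - [0,46.4,0,10.35,0]
    - [0,46.4,0,10.35,0]
    - [0,46.4,0,10.35,0]
    - [0,46.4,0,10.35,0]
    - [0,46.4,0,10.35,0]
    - [0,46.4,0,10.35,0]
    - [0,46.4,0,10.35,0]
    - [0,46.4,0,10.35,0]
  newtons: 20

```text
time_s: 2.6
ee_pos: [482.0, 314.8, 227.6]
ee_rot: [180.0, -0.0, -138.1]
force: [-0.4, -0.3, -0.1]
gripper_width: 90.9
```

Call:
play_rows:
  increments:
    - [0,0,0,0,0]

```text
time_s: 2.72
ee_pos: [481.9, 316.0, 227.1]
ee_rot: [180.0, -0.0, -138.2]
force: [-0.2, -1.3, -1.4]
gripper_width: 91.2
```

```bash
python3 snap.py b; python3 -c "
import cv2,numpy as np
a=cv2.imread('pics/b_top.png')[180:280,160:260];s=cv2.imread('pics/b_scene.png')[190:290,390:490]
cv2.imwrite('pics/b.png',np.hstack([cv2.resize(i,None,fx=4,fy=4) for i in(a,s)]))"
```

```text
{'time_s': 2.825, 'qpos': array([ 3.18868556e+01,  1.83675698e+01,  8.96542381e+01, -2.72847843e-02,
        7.20781960e+01, -9.96395219e+01]), 'qvel': array([-1.44680494, -0.88475404,  0.63683277,  0.09324783,  0.02278539,
       -0.11454648]), 'effort': array([ 8.97457190e-01, -4.07756853e+01, -2.34758967e+01,  2.39858183e-02,
        2.52842152e-02, -8.13971594e-03]), 'ee_pos': array([481.94781572, 313.20493146, 227.31430244]), 'ee_rot': array([-1.79991166e+02, -1.02938469e-01, -1.38465212e+02]), 'force': array([-0.24386246, -0.25846208,  0.49902452]), 'torque': array([ 0.14782682, -0.06771431, -0.0481214 ]), 'gripper_width': 91.28589843925202}
```

View pics/b.png

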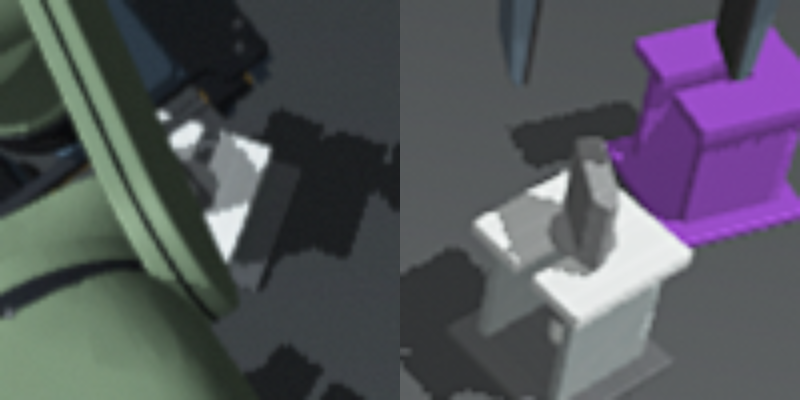

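The scene crop shows the fingers high on either side of the bar handle (crop pixel 595,200), lined up across its thickness. I'll descend and close.

Call:
play_rows:
  increments:
    - [0,0,-35,0,0]
    - [0,0,-35,0,0.3]
    - [0,0,-25,0,0.5]
    - [0,0,-12,0,0.6]
    - [0,0,0,0,1]
    - [0,0,0,0,1]
    - [0,0,0,0,1]
    - [0,0,0,0,1]
    - [0,0,0,0,1]
  newtons: 20

```text
time_s: 3.95
ee_pos: [482.3, 313.7, 121.3]
ee_rot: [180.0, 0.0, -138.5]
force: [-1.2, 0.2, 1.5]
gripper_width: 14.1
```

Call:
play_rows:
  increments:
    - [0,0,0,-9.4,1]
    - [0,0,0,-9.4,1]
    - [0,0,0,-9.4,1]
    - [0,0,0,-9.4,1]
    - [0,0,0,-9.4,1]
    - [0,0,0,-9.4,1]
    - [0,0,0,0,1]
    - [0,0,0,0,1]
  newtons: 20

```text
time_s: 4.95
ee_pos: [482.6, 313.5, 121.3]
ee_rot: [180.0, 0.0, 165.3]
force: [0.6, 0.3, 0.8]
gripper_width: 13.8
```

```bash
python3 snap.py c; python3 -c "
import cv2,numpy as np
a=cv2.imread('pics/c_top.png')[180:280,160:260];s=cv2.imread('pics/c_scene.png')[190:290,390:490]
cv2.imwrite('pics/c.png',np.hstack([cv2.resize(i,None,fx=4,fy=4) for i in(a,s)]))"
```

```text
{'time_s': 5.05, 'qpos': array([ 3.18647599e+01,  2.32755238e+01,  9.84865465e+01, -4.11518474e-03,
        5.81830662e+01, -4.33640304e+01]), 'qvel': array([ 0.00116354, -0.0766865 , -0.15126684,  0.04789241,  0.0812882 ,
        0.47610826]), 'effort': array([ 1.48595665e-01, -4.14398074e+01, -1.92477751e+01,  1.57860713e-01,
        1.65358577e-01,  1.68192788e-02]), 'ee_pos': array([482.66291467, 313.53698451, 121.34268032]), 'ee_rot': array([1.79962516e+02, 4.02146580e-02, 1.65230945e+02]), 'force': array([0.93379331, 0.3490607 , 2.67430782]), 'torque': array([ 0.03982591, -0.24277044, -0.00118402]), 'gripper_width': 13.820432861414913}
```

View pics/c.png

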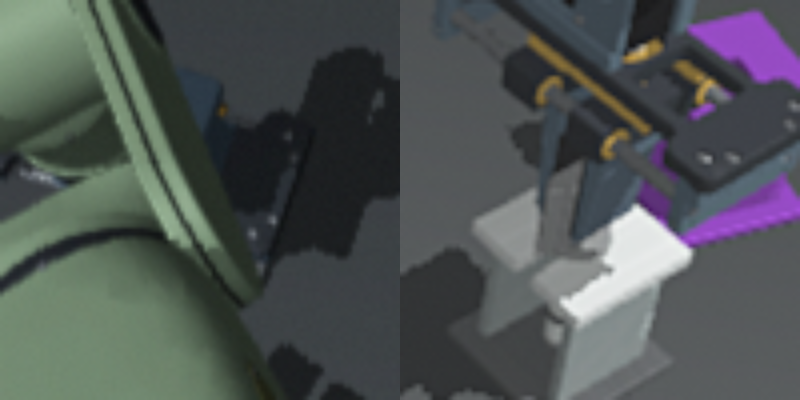

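The scene crop shows the handle between the fingers, with its pointed edge (crop pixel 555,250) facing the slot mouth. I'll test-lift gently.

Call:
play_rows:
  increments:
    - [0,0,3,0,1]
    - [0,0,4,0,1]
    - [0,0,5,0,1]
    - [0,0,0,0,1]
  newtons: 35

```text
time_s: 5.55
ee_pos: [482.5, 313.5, 133.5]
ee_rot: [180.0, 0.0, 165.1]
force: [0.1, 1.3, -1.0]
gripper_width: 13.9
```

```bash
python3 snap.py d scene|tail -c 300; python3 -c "
import cv2,numpy as np
s=cv2.imread('pics/d_scene.png')[190:290,390:490]
cv2.imwrite('pics/d.png',cv2.resize(s,None,fx=5,fy=5))"
```

```text
2.35697862e-04]), 'ee_pos': array([482.49747912, 313.4635171 , 133.36209146]), 'ee_rot': array([1.79971511e+02, 2.68055059e-02, 1.65147945e+02]), 'force': array([ 1.29437314,  0.64180493, -0.86125784]), 'torque': array([ 0.355517  , -0.20794634,  0.00133438]), 'gripper_width': 14.007855089036529}
```

View pics/d.png

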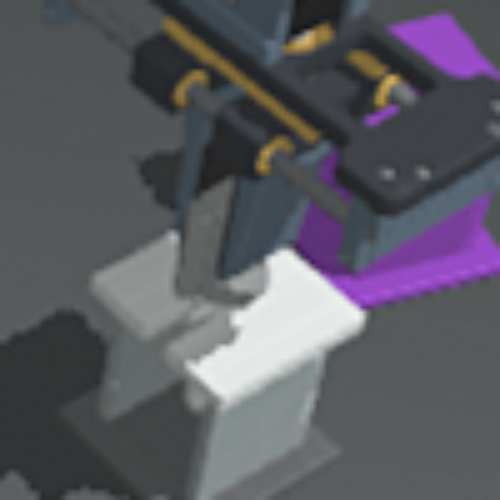

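The flange rose about 12 mm with only the probe's weight on the wrist, so it is unlocked. I'll draw it straight up and check.

Call:
play_rows:
  increments:
    - [0,0,8,0,1]
    - [0,0,12,0,1]
    - [0,0,16,0,1]
    - [0,0,18,0,1]
    - [0,0,18,0,1]
    - [0,0,16,0,1]
    - [0,0,0,0,1]
  newtons: 35

```text
time_s: 6.48
ee_pos: [482.9, 313.4, 222.9]
ee_rot: [179.9, 0.1, 165.1]
force: [-0.2, 0.2, -2.0]
gripper_width: 13.4
```

```bash
python3 snap.py e scene|tail -c 300; python3 -c "
import cv2,numpy as np
s=cv2.imread('pics/e_scene.png')[150:300,370:520]
cv2.imwrite('pics/e.png',cv2.resize(s,None,fx=4,fy=4))"
```

```text
2.68390804e-04]), 'ee_pos': array([482.41874095, 313.13890873, 221.65780082]), 'ee_rot': array([1.79982702e+02, 4.58584063e-02, 1.65139002e+02]), 'force': array([ 0.25755347,  0.18810605, -2.18364224]), 'torque': array([ 0.06386458, -0.11556691, -0.0137735 ]), 'gripper_width': 13.683661467455423}
```

View pics/e.png

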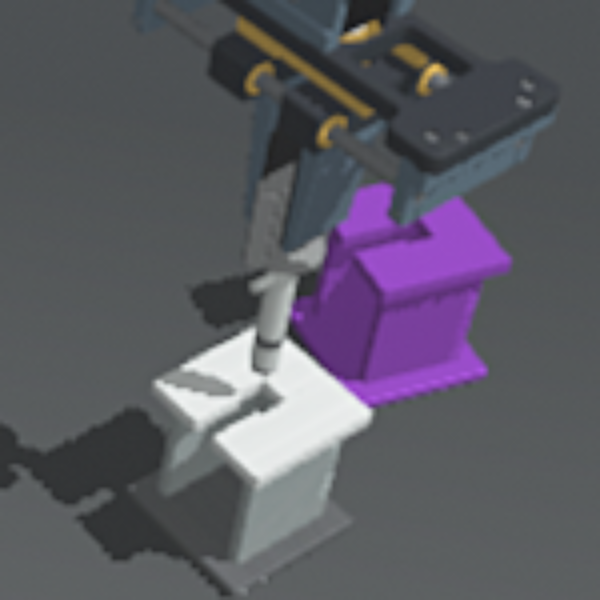

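The crop shows the probe clear of the post, with its tip (crop pixel 265,365) hanging above the hole. I'll go out past the slot mouth, lower beside the plate edge and lighten the grip, then push back towards the post so the stem pivots.

Call:
play_rows:
  increments:
    - [18,-4.8,0,0,1]
    - [19,-5.1,0,0,1]
    - [18,-4.8,0,0,1]
    - [0,0,-20,0,1]
    - [0,0,-26,0,1]
    - [0,0,-25,0,1]
    - [0,0,0,0,1]
  newtons: 35

```text
time_s: 7.4
ee_pos: [537.1, 297.6, 147.6]
ee_rot: [-179.8, -0.2, 165.1]
force: [0.0, 0.5, -1.8]
gripper_width: 13.4
```

Call:
play_rows:
  increments:
    - [0,0,0,0,1]
    - [-5.8,1.55,0,0,1]
    - [-5.8,1.55,0,0,1]
    - [-5.8,1.55,0,0,1]
    - [-5.8,1.55,0,0,1]
    - [-5.8,1.55,0,0,1]
    - [0,0,0,0,1]
  newtons: 12

```text
time_s: 8.28
ee_pos: [508.2, 307.2, 150.4]
ee_rot: [179.9, 0.0, 165.2]
force: [1.8, 1.7, -0.3]
gripper_width: 13.8
```

```bash
python3 snap.py f scene|tail -c 300; python3 -c "
import cv2,numpy as np
s=cv2.imread('pics/f_scene.png')[150:300,370:520]
cv2.imwrite('pics/f.png',cv2.resize(s,None,fx=4,fy=4))"
```

```text
3.33659258e-02]), 'ee_pos': array([508.2579551 , 307.18093121, 150.43549698]), 'ee_rot': array([ 1.79906821e+02, -6.29373381e-04,  1.65143295e+02]), 'force': array([2.40905223, 2.3770301 , 1.16601956]), 'torque': array([ 0.64633833, -0.5721387 ,  0.08020739]), 'gripper_width': 14.128830314261348}
```

View pics/f.png

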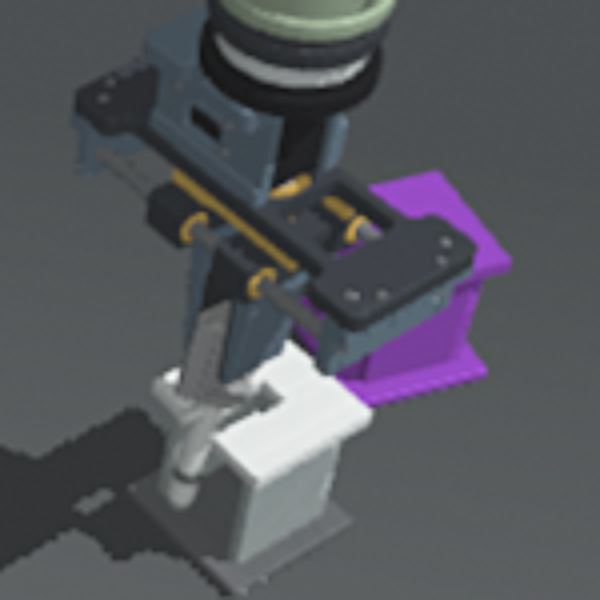

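The probe is pivoting in the grip (tip at crop pixel 175,490, stem against the slot mouth) with forces of only a few newtons. I'll continue.

Call:
play_rows:
  increments:
    - [-5.8,1.55,0,0,1]
    - [-5.8,1.55,0,0,1]
    - [-5.8,1.55,0,0,1]
    - [-5.8,1.55,0,0,1]
    - [-5.8,1.55,0,0,1]
    - [0,0,0,0,1]
  newtons: 12

```text
time_s: 9.07
ee_pos: [478.8, 314.8, 150.2]
ee_rot: [180.0, -0.0, 165.2]
force: [1.5, 4.3, 0.7]
gripper_width: 13.9
```

```bash
python3 snap.py g scene|tail -c 300; python3 -c "
import cv2,numpy as np
s=cv2.imread('pics/g_scene.png')[150:300,370:520]
cv2.imwrite('pics/g.png',cv2.resize(s,None,fx=4,fy=4))"
```

```text
95,   0.14090074]), 'ee_pos': array([478.77508621, 314.76405906, 150.26871062]), 'ee_rot': array([ 1.79953581e+02, -5.95478402e-02,  1.65148751e+02]), 'force': array([1.61001915, 3.89686068, 0.94543491]), 'torque': array([ 0.84198087, -0.50696044,  0.21061337]), 'gripper_width': 14.040147798304908}
```

View pics/g.png

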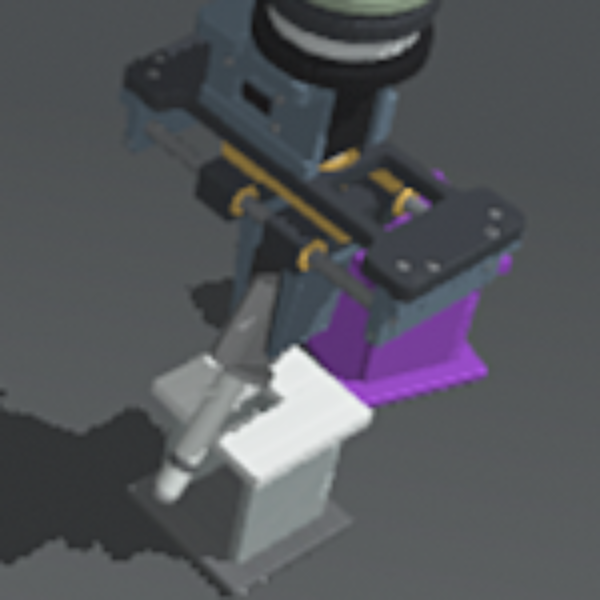

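Call:
play_rows:
  increments:
    - [-5.8,1.55,0,0,1]
    - [-5.8,1.55,0,0,1]
    - [-5.3,1.4,0,0,1]
    - [0,0,0,0,1]
  newtons: 12

```text
time_s: 9.62
ee_pos: [462.1, 319.0, 150.3]
ee_rot: [180.0, -0.0, 165.2]
force: [0.0, 3.1, 1.5]
gripper_width: 14.1
```

Call:
play_rows:
  increments:
    - [0,0,0,0,1]
    - [0,0,0,0,1]
    - [0,0,10,0,1]
    - [0,0,20,0,1]
    - [0,0,30,0,1]
    - [0,0,30,0,1]
    - [0,0,10,0,1]
    - [0,0,0,0,1]
  newtons: 50

```text
time_s: 10.62
ee_pos: [462.0, 318.0, 249.6]
ee_rot: [-179.9, -0.0, 165.1]
force: [-0.2, 0.4, -2.1]
gripper_width: 13.8
```

```bash
python3 snap.py h |tail -c 300; python3 -c "
import cv2,numpy as np
s=cv2.imread('pics/h_scene.png')[100:250,370:520]
cv2.imwrite('pics/h.png',cv2.resize(s,None,fx=4,fy=4))"
```

```text
.43193048e-04]), 'ee_pos': array([461.597865  , 317.86868379, 248.40025477]), 'ee_rot': array([-1.79829109e+02, -1.34894188e-01,  1.65127989e+02]), 'force': array([ 0.31405065,  0.73940777, -1.84683284]), 'torque': array([ 0.09477151, -0.12475811, -0.00867472]), 'gripper_width': 13.731732957627399}
```

View pics/h.png

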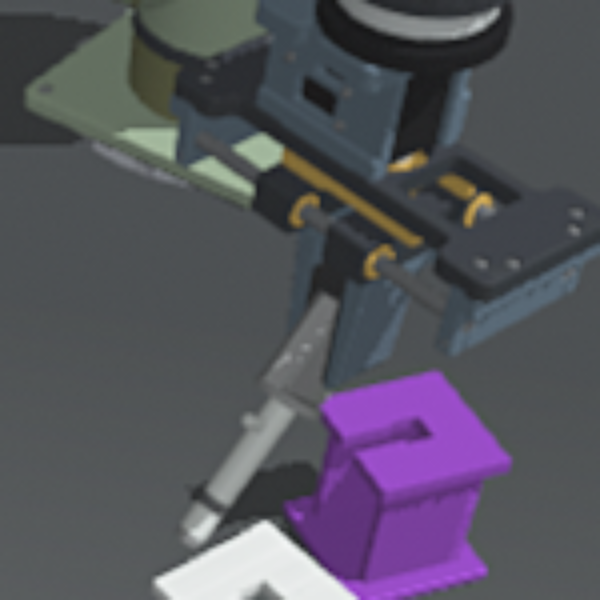

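```bash
cat > tilt.py <<'E'
from geo import *
def tip(uv,tcp,dirdeg):
    c=C["scene"];u,v=uv
    d=c["R"].T@np.array([(u-c["cx"])/c["fx"],(v-c["cy"])/c["fy"],1]);o=-c["R"].T@c["t"]
    P=np.array(tcp)+[0,0,5];a=np.radians(dirdeg);n=np.array([-np.sin(a),np.cos(a),0])
    T=o+d*(n@(P-o))/(n@d);r=T-P
    h=r@[np.cos(a),np.sin(a),0]
    print("tip",T.round(1),"rel",h.round(1),r[2].round(1),"len",np.linalg.norm(r).round(1),"ang from vertical",np.degrees(np.arctan2(h,-r[2])).round(1))
if __name__=="__main__":
    tip((370+195/4,100+533/4),(461.6,317.9,248.4),-14.9)
E
python3 tilt.py
python3 - <<'E'
import cv2,numpy as np
s=cv2.imread('pics/h_top.png')[60:360,100:400]
cv2.imwrite('pics/h2.png',cv2.resize(s,None,fx=2,fy=2))
E
```

```text
tip [534.9 298.4 165.7] rel 75.8 -87.7 len 115.9 ang from vertical 40.9
```

View pics/h2.png

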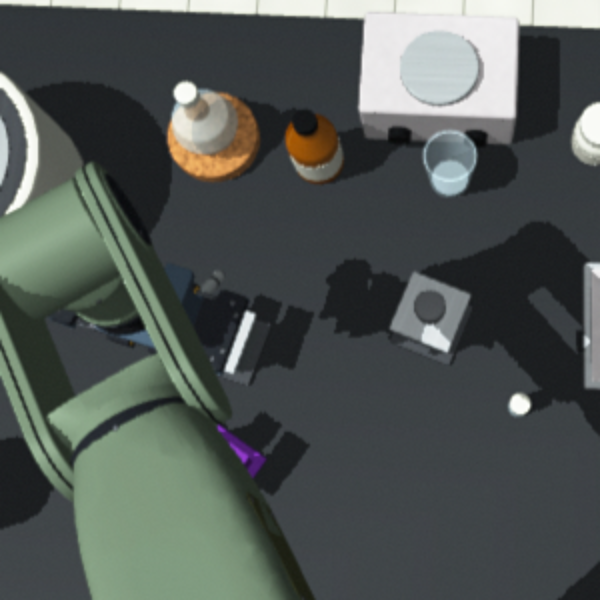

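The crop shows the probe slanted and tip-down, with its tip at scene pixel (419,233). The ray cast gives 40.9° from vertical and a pivot-to-tip length of 115.9 mm, against 116 mm expected. There is time left, so I'll go back down and push a few degrees further.

Call:
play_rows:
  increments:
    - [0,0,-30,0,1]
    - [0,0,-30,0,1]
    - [0,0,-25,0,1]
    - [0,0,0,0,1]
  newtons: 50

```text
time_s: 11.22
ee_pos: [460.8, 317.5, 162.0]
ee_rot: [-179.7, -0.3, 165.1]
force: [0.7, 0.3, -1.0]
gripper_width: 13.6
```

Call:
play_rows:
  increments:
    - [0,0,-7,0,1]
    - [0,0,-8,0,1]
    - [-5.8,1.55,0,0,1]
    - [-5.3,1.4,0,0,1]
    - [0,0,0,0,1]
  newtons: 12

```text
time_s: 11.85
ee_pos: [450.7, 322.5, 151.0]
ee_rot: [179.9, -0.0, 165.1]
force: [-0.7, 1.6, 3.1]
gripper_width: 13.9
```

Call:
play_rows:
  increments:
    - [0,0,0,0,1]
    - [0,0,0,0,1]
    - [0,0,10,0,1]
    - [0,0,20,0,1]
    - [0,0,30,0,1]
    - [0,0,30,0,1]
    - [0,0,20,0,1]
    - [0,0,0,0,1]
  newtons: 50

```text
time_s: 12.85
ee_pos: [451.5, 321.3, 261.1]
ee_rot: [180.0, 0.1, 165.1]
force: [-0.2, -0.3, -1.9]
gripper_width: 13.8
```

```bash
python3 snap.py i |tail -c 300; python3 -c "
import cv2,numpy as np
s=cv2.imread('pics/i_scene.png')[100:250,370:520]
cv2.imwrite('pics/i.png',cv2.resize(s,None,fx=4,fy=4))"
```

```text
.00624791e-03]), 'ee_pos': array([450.65553059, 320.85566143, 258.92719223]), 'ee_rot': array([-1.79865222e+02, -9.70737238e-02,  1.65122430e+02]), 'force': array([-0.12028162,  0.6338463 , -1.64150283]), 'torque': array([ 0.07375068, -0.10223422,  0.02012888]), 'gripper_width': 13.920647966358489}
```

View pics/i.png

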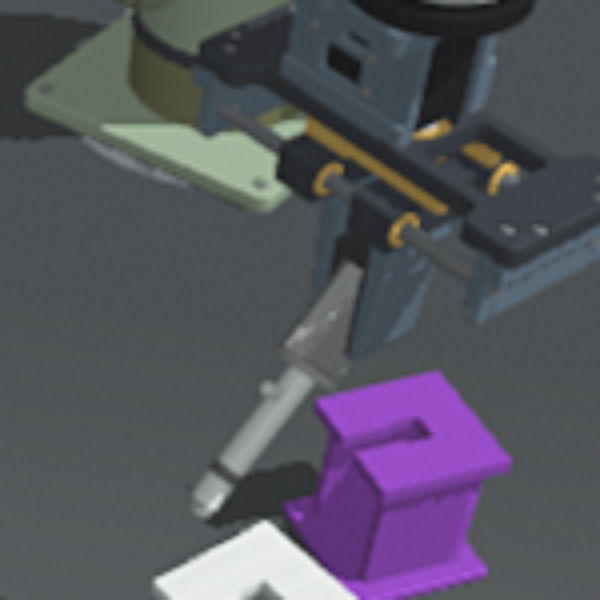

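```bash
python3 -c "
from tilt import *
tip((370+205/4,100+503/4),(450.7,320.9,258.9),-14.9)
import cv2
from geo import *
a=cv2.imread('pics/a_top.png');s=cv2.imread('pics/a_scene.png')
for n,im,p in (('top',a,(424,223)),('scene',s,(238,180))):
    h=cv2.cvtColor(im,cv2.COLOR_BGR2HSV)
    m=((h[...,2]>175)&(h[...,1]<60)).astype('uint8')
    k,l,st,ce=cv2.connectedComponentsWithStats(m,connectivity=4)
    i=l[p[1],p[0]]
    cs,_=cv2.findContours((l==i).astype('uint8'),cv2.RETR_EXTERNAL,2)
    H=cv2.convexHull(max(cs,key=cv2.contourArea));q=cv2.approxPolyDP(H,6,True)[:,0]
    W=np.array([plane(n,*x,14) for x in q]);print(n,st[i],q.tolist(),W.round(1)[:,:2].tolist(),W.mean(0).round(1),[np.linalg.norm(W[j]-W[j-1]).round() for j in range(len(W))])
"
```

```text
tip [531.9 299.3 183.8] rel 84.0 -80.1 len 116.1 ang from vertical 46.4
top [ 392  192   64   64 3930] [[392, 192], [453, 193], [455, 255], [393, 253]] [[606.5, -139.9], [610.8, -298.7], [449.1, -302.3], [447.2, -145.0]] [ 528.4 -221.5   14. ] [np.float64(159.0), np.float64(159.0), np.float64(162.0), np.float64(157.0)]
scene [ 193  152   90   60 2768] [[237, 152], [282, 175], [238, 211], [193, 182]] [[456.8, -303.4], [449.1, -143.7], [612.5, -132.4], [613.1, -297.4]] [ 532.9 -219.2   14. ] [np.float64(156.0), np.float64(160.0), np.float64(164.0), np.float64(165.0)]
```

Slant is now 46.4°. The panel centre, averaged over both views, is at (530.5, −220.5). I'll carry the probe at this height over to the panel.

Call:
play_rows:
  increments:
    - [0,-15,0,0,1]
    - [0,-30,0,0,1]
    - [0,-40,0,0,1]
    - [0,-40,0,0,1]
    - [0,-40,0,0,1]
    - [0,-40,0,0,1]
    - [0,-40,0,0,1]
    - [0,-40,0,0,1]
    - [0,-40,0,0,1]
    - [0,-40,0,0,1]
    - [0,-40,0,0,1]
    - [0,-40,0,0,1]
    - [0,-40,0,0,1]
    - [0,-25,0,0,1]
    - [0,-10,0,0,1]
    - [0,0,0,0,1]
    - [0,0,0,0,1]
  newtons: 50

```text
time_s: 15.08
ee_pos: [451.1, -197.5, 259.8]
ee_rot: [180.0, -0.0, 165.2]
force: [0.2, 0.5, -1.9]
gripper_width: 13.7
```

Call:
play_rows:
  increments:
    - [0,0,-15,0,1]
    - [0,0,-25,0,1]
    - [0,0,-30,0,1]
    - [0,0,-20,0,1]
    - [0,0,-10,0,1]
    - [0,0,0,0,1]
    - [0,0,0,0,1]
    - [0,0,0,0,1]
  newtons: 50

```text
time_s: 16.08
ee_pos: [451.9, -198.6, 160.8]
ee_rot: [-180.0, 0.1, 165.1]
force: [-0.4, 0.5, -1.3]
gripper_width: 13.8
```

```bash
python3 snap.py j |tail -c 300; python3 -c "
import cv2,numpy as np
s=cv2.imread('pics/j_scene.png')[80:230,150:350];t=cv2.imread('pics/j_top.png')[140:340,340:540]
cv2.imwrite('pics/j.png',cv2.resize(s,None,fx=4,fy=4));cv2.imwrite('pics/j2.png',cv2.resize(t,None,fx=3,fy=3))"
```

```text
2311619e-04]), 'ee_pos': array([ 451.66028525, -198.4855571 ,  160.55099531]), 'ee_rot': array([-1.79992754e+02,  7.04495019e-02,  1.65140186e+02]), 'force': array([ 0.19842913, -0.33865989, -1.45306048]), 'torque': array([ 0.09268805, -0.13053837, -0.03201371]), 'gripper_width': 13.84931270604476}
```

View pics/j.png

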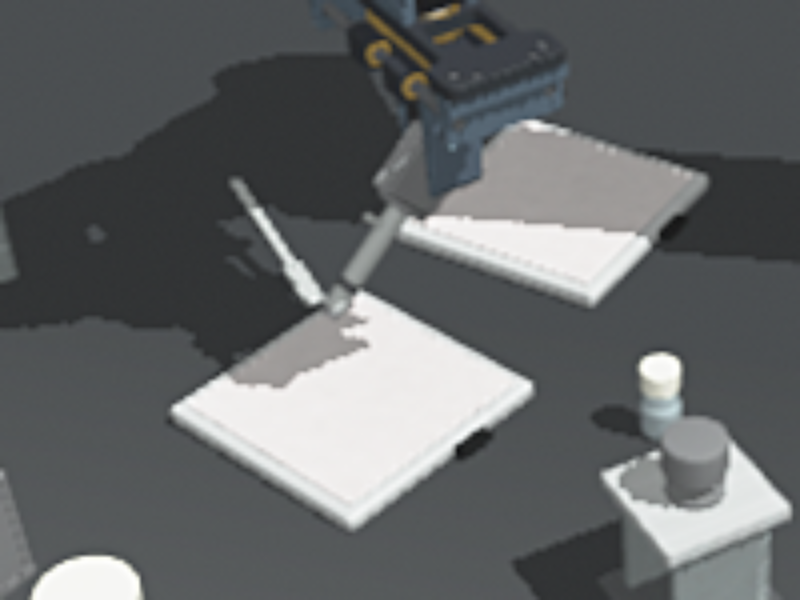

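View pics/j2.png

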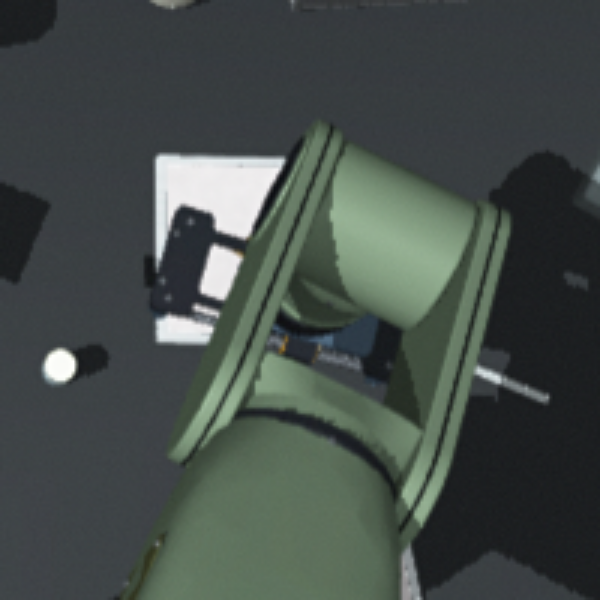

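```bash
python3 -c "
from tilt import *
tip((150+337/4,80+304/4),(451.7,-198.5,160.6),-14.86)"
```

```text
tip [ 532.  -219.8   86.9] rel 83.1 -78.7 len 114.5 ang from vertical 46.6
```

Call:
play_rows:
  increments:
    - [-1.5,-0.5,-12,0,1]
    - [0,0,-14,0,1]
    - [0,0,-10,0,1]
    - [0,0,0,0,1]
    - [0,0,0,0,1]
    - [0,0,0,0,1]
    - [0,0,0,0,1]
    - [0,0,0,0,1]
    - [0,0,0,0,1]
  newtons: 50

```text
time_s: 17.3
ee_pos: [449.9, -198.9, 124.1]
ee_rot: [180.0, 0.0, 165.1]
force: [0.5, -0.4, -1.1]
gripper_width: 13.8
```

```bash
python3 snap.py k |tail -c 300; python3 -c "
import cv2,numpy as np
s=cv2.imread('pics/k_scene.png')[80:230,150:350]
cv2.imwrite('pics/k.png',cv2.resize(s,None,fx=4,fy=4))"
```

```text
.25637198e-04]), 'ee_pos': array([ 449.90483141, -198.84262599,  124.01759829]), 'ee_rot': array([1.79993719e+02, 6.43685752e-03, 1.65140306e+02]), 'force': array([ 0.07033545,  0.13439998, -1.51352391]), 'torque': array([ 0.06034084, -0.09989765,  0.00231324]), 'gripper_width': 13.519574121661861}
```

View pics/k.png

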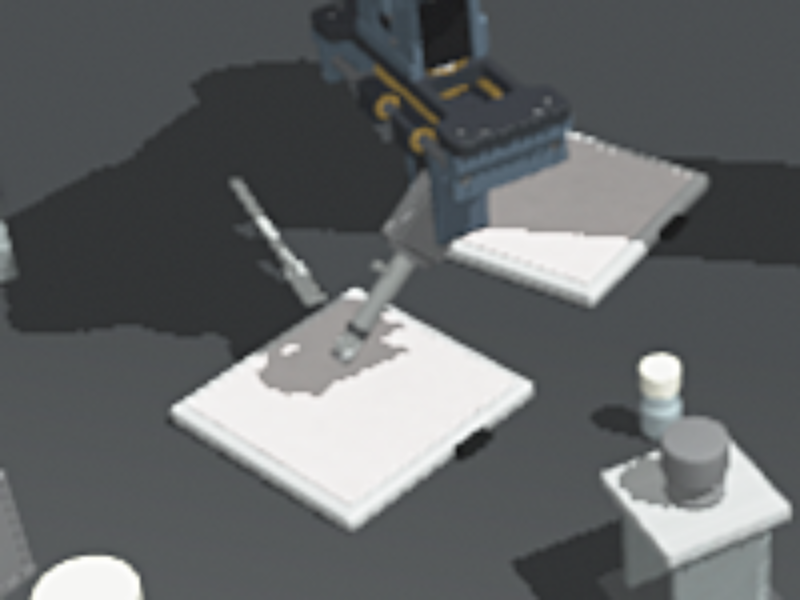

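View pics/k_scene.png

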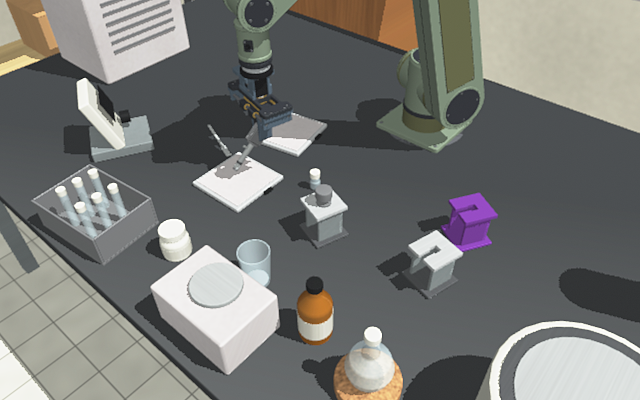

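```bash
python3 -c "
from tilt import *
tip((150+345/4,80+351/4),(449.9,-198.8,124.0),-14.86)
s=env.state();print(abs(s['qvel']).max())
env.job_done()"
```

```text
tip [ 531.  -220.3   49.1] rel 83.9 -79.9 len 115.9 ang from vertical 46.4
0.11123571687608798
the job is handed in; nothing more can be done
```

The job is done and handed in at about 17.4 s of the 38 s allowed. The probe is held still at 46.4° from vertical, tip down, over the middle of the farther light panel.

- **Unlock and lift:** I gripped the bar-handle probe, turned it about −56° until its pointed edge faced the slot, and drew it straight up. The only load on the wrist was the probe's weight.
- **Slant:** the tool cannot tilt through this interface. I eased the grip to 12 N and pushed the stem against the slot edge of its own post, so the probe pivoted between the pads. The first push measured 41°, so I pushed once more. I then held it at 50 N and carried it to the panel.
- **Final position:** the tip is at about (531, −220, 49) mm, roughly 35 mm above the panel face. The panel centre came out at (530.5, −220.5), with the two cameras disagreeing by about 5 mm in x.
- **Stability:** the arm was at rest (under 0.12°/s) and the wrist force was about 1.5 N, close to the probe's own weight.
- **Other objects:** in the last scene picture the other probe, the purple post, the vial, the jar, the beaker and the bottle look to be where they started. I judged this by eye and did not measure it.
- **Camera limits:** the arm blocked the top view at the end. The final tip position rests on the scene camera and the measured gripper pose only; the pivot-to-tip length came out at 115.9 mm against 116 mm expected.

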